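# Find and mark the balance point of a dibber

### The job

Slide the beech dibber along the knife edge of the green stand until it balances level there on its own, with nothing else touching it; then gently press the red marker down until its tip bears on the dibber, marking the balance point, and let it spring back up. Leave the dibber balanced on the edge, never mark it while it is tipped, do not press it hard onto the edge, and leave the pots, saucer and hand fork where they are.

Things in the scene. Friction and masses are not known exactly. Their poses are not given: they have to be found in the camera images.
- stand: Green steel marking stand fixed to the bench; place and yaw vary. Base 130 x 200 x 12 mm; origin on the bench straight under the middle of the knife edge, z up, y along the dibber's sliding direction (to its metal nose), x across it towards the column. The column (x 48 to 64 mm) carries an arm over the edge, 106 to 116 mm above the bench, that holds the marker.
- edge: Brass knife edge, part of the stand, with its origin and axes. It runs along x, 44 mm long, with a flat land 12 mm wide (along y) on top, 60 mm above the bench. The dibber balances when its centre of mass lies above the land. The wood is dented if edge and dibber press together with more than 16 N.
- edge_top (a point): Middle of the edge's land, 60 mm above the bench, axes as the stand. At y = +80 and -80 mm from it the stand has a 10 mm thick fork: floor 50 mm up (the heavier end sinks to it, tilting the dibber 0.12 rad), cheeks up to 89 mm, 3 mm play each side, and a white damper pad, pushing up with only 0.1 N, that slows tipping: settling may take 2 s.
- dibber: Loose beech dibber, square shank 22 x 22 mm with aluminium nose, 360 mm long, lying across the edge between the fork cheeks. y axis along it to the nose; origin mid-length on its underside. At first tipped, nose side down on the +y fork. Weighs 210 to 300 g; the balance point is hidden and differs each time: 23 to 61 mm from mid-length towards the nose.
- dibber_mid (a point): Centre of the dibber (middle of its 360 mm length, half-way up), axes as the dibber. The nose's flat tip (15 mm across) is 180 mm from here along +y, the square butt end 180 mm along -y.
- marker: Red push cap (30 mm across) on a rod in the stand's arm, straight above the knife edge, with its spring tip below; its origin is the stand's when up. Pushed straight down it travels up to 18 mm against a return spring (1.5 N at the start, plus 0.15 N per mm); after about 10 mm the tip meets a level dibber.
- marker_tip: Black spring-loaded tip, 8 mm across, under the marker. It yields up to 6 mm at 2.5 N per mm once it bears on the dibber, then goes solid. 2 N on the dibber for a tenth of a second makes the mark.
- marker_cap (a point): Centre of the top face of the red cap, 132 mm above the bench when up; axes as the stand.
- pots_mid (a point): Three stacked terracotta-coloured plastic pots, 90 mm across and 126 mm high together; the point is on their axis 60 mm up. Bystander.
- saucer: White ceramic saucer, 130 mm across, 18 mm high, origin under its centre. Bystander.
- handfork: Aluminium hand fork with wooden handle lying on the bench, about 260 mm long along its x, 64 mm wide, 24 mm high; origin near its middle. Bystander.

How it is judged:
By the outcome, as a careful person would: the job done as asked, in the order asked, and still so for the second after the job is handed in, with the robot touching nothing.
It also fails if it takes over 69 s, if anything falls off the work surface, if the arm or the gripper's body presses on something with over 40 N, if the wrist force passes 120 N, or if a joint passes its speed limit or range.

### The arm

A 7-joint arm with a two-finger parallel gripper is mounted at the origin on the work surface. World frame = base frame: x ahead of the robot, y to its left, z up, the work surface at z = 0. Lengths are in m, angles in rad, forces in N, time in s.
With the tool pointing down it reaches from about 0.425 to 1.025 m from the base axis. Payload 3.6 kg.
Tool frame: the origin (TCP) lies at the very end of the fingers, on their centre line; the grasp point (between the pads) lies 19 mm behind it; z points along the fingers, y is the direction in which the jaws open and shut (so a half turn about z gives the same grasp; the last joint's range is limited). The gripper opens to 85 mm and grips with 20 to 120 N. Pads are 22 mm wide; open, the fingers measure 114 mm over their backs; the gripper's body (76 mm by 85 mm) begins 54 mm behind the grasp point. The pads swing forward as they close: fully open they stand 13 mm farther back than shut.
Start: joints at [-1.359, 0.591, 0.048, 1.609, -0.033, 0.943, -0.034], TCP at [0.218, 0.692, 0.231] pointing down, gripper open.
Joint ranges: [-2.69, 2.69], [-0.47, 2.24], [-1.27, 1.36], [0.19, 2.51], [-1.53, 4.68], [0.08, 2.07], [-3.09, 3.09]. Speed limits (rad/s): [2.57, 2.57, 3.14, 3.14, 3.14, 3.14, 3.14].

### API

Orientations are given as a rotation vector (axis times angle).
In Python, from workcell import robot gives the robot as it stands.
- The arm moves only by the shell command python3 -m pendant 'ROWS' [FORCE]. ROWS is text: rows parted by semicolons, each of 7 numbers parted by spaces: the opening, from 0 (shut) to 1 (fully open), then the shift along the tool's x, y, z in mm, then the turn, a rotation vector about the tool's x, y, z in degrees. In form: hand tx ty tz ax ay az; .... A call has 1 to 5 rows; each row shifts and turns the commanded pose from where the row before left it, along the tool's axes as they then stand; what a row does not reach is not made up. A row lasts 1/12 s, in which the tool goes at most 41.7 mm and 7.16 degrees, less where a joint would pass 70% of its speed; a pose out of reach is approached as far as the arm can. A call is refused whole if a number of a shift passes 41.7 or a number of a turn 7.16, either way. A call with a gripper value outside its range is refused whole. The fingers move at their own pace and stop on an object; FORCE is the grip in N (left out, the last holds). Time passes only in rows, so rows that do not move let the fingers close. It gives the time, the measured TCP pose, the force and the opening at its end, in the units of the state.
- robot.sense(): the state, without advancing time (a new reading comes with each control period).
- robot.grab_frame(name): name is "scene" or "top"; returns the picture (420x560x3 uint8, blue, green, red); there is no depth.
- robot.get_calibration(name): a dict with "camera_matrix" (3x3 intrinsics, pixels), "origin" and "orientation" of the camera in the world. Camera axes: x right, y up, looking along -z (the intrinsics and any distortion apply to the point x, -y, -z); pixel columns grow to the right and rows downward; lengths in m; the calibration is good to about 2 mm. A picture is of the moment at which its call begins. get_calibration takes no time and is no camera call.
- robot.finish_job(): hands the job in, once; it reports no verdict.
The state is a dict: "time_s": time; "joints": joint angles; "dq": joint speeds; "tau": joint torques, N m; "position": TCP position; "tcp_rot": TCP orientation; "contact_force": force on the tool from outside, world axes, zero at the start; "moment": the same for the moment, N m; "grip_width": opening from 0.0 (shut) to 1.0 (fully open).
Only numpy, scipy, OpenCV 4.12 (cv2) and the standard library are available. Lean on these libraries where they do the work, as an engineer would, in place of code of your own. Each camera call takes 0.05 s, during which the arm holds its last target.

## Working session

There is one attempt and no reset: what is moved stays moved. The work goes in short steps, Python scripts to look and compute and a shell command to move; the robot and the scene stay as the last step left them, time stands still between calls to the robot, and variables do not carry over. Pictures are saved under pics/ and viewed, and the job is handed in when it is done.

```bash
ls; mkdir -p pics; python3 - <<'E'
from workcell import robot
import cv2
print(robot.sense())
for n in("scene","top"):
    cv2.imwrite(f"pics/{n}0.png",robot.grab_frame(n)); print(robot.get_calibration(n))
E
```

```text
pics
{'time_s': 0.0, 'joints': array([-1.35949186,  0.59217867,  0.0482825 ,  1.60983969, -0.03330819,
        0.94266982, -0.03371146]), 'dq': array([ 1.28249513e-03,  5.50346382e-04, -4.28537942e-04,  1.40241134e-05,
        5.08522982e-05, -1.48240616e-03,  1.46548505e-03]), 'tau': array([ 6.04601109e-05, -5.48689413e+01,  1.54666319e+00, -1.98125911e+01,
        9.41215258e-03,  8.78930732e-03,  4.36620127e-06]), 'position': array([0.21730973, 0.69079519, 0.23009104]), 'tcp_rot': array([-0.47677742, -3.10496574,  0.00357974]), 'contact_force': array([ 0.03907889, -0.17504666,  0.72861198]), 'moment': array([-0.01064523, -0.02496374,  0.02786247]), 'grip_width': 1.0041672581764274}
{'camera_matrix': array([[468.1594981 ,   0.        , 291.30371484],
       [  0.        , 468.1594981 , 199.39310118],
       [  0.        ,   0.        ,   1.        ]]), 'origin': array([1.08000546, 0.11586595, 0.76134018]), 'orientation': array([0.41351632, 0.53258277, 1.80616689])}
{'camera_matrix': array([[546.51228742,   0.        , 287.61501474],
       [  0.        , 546.51228742, 204.28402621],
       [  0.        ,   0.        ,   1.        ]]), 'origin': array([0.47480326, 0.02512688, 1.07094344]), 'orientation': array([ 0.13392627, -0.15980283, -1.58289182])}
```

View pics/scene0.png

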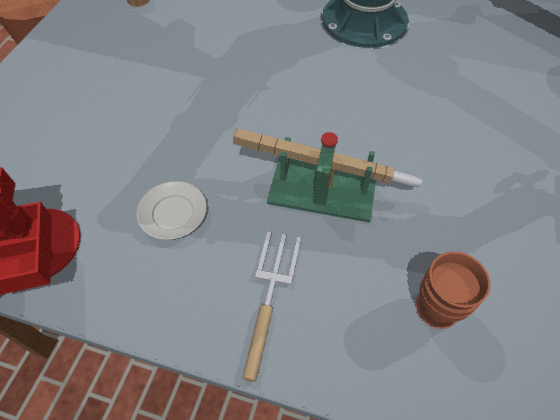

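View pics/top0.png

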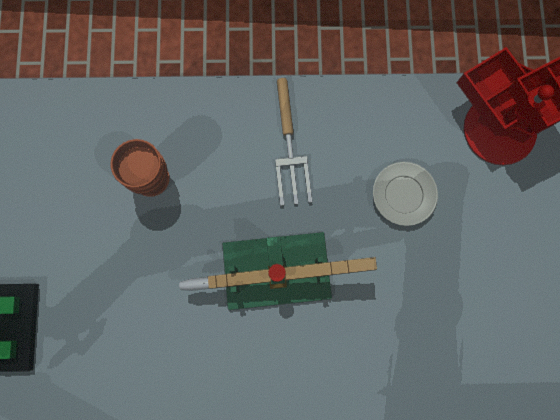

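```bash
cat > h.py <<'E'
import numpy as np,cv2
from scipy.spatial.transform import Rotation as R
from workcell import robot
def cam(n):
    c=robot.get_calibration(n); return c["camera_matrix"],c["origin"],R.from_rotvec(c["orientation"])
def proj(n,P):
    K,o,r=cam(n); p=r.inv().apply(np.atleast_2d(P)-o)*[1,-1,-1]; q=p@K.T; return q[:,:2]/q[:,2:]
def unproj(n,uv,z):
    K,o,r=cam(n); uv=np.atleast_2d(uv); d=np.c_[uv,np.ones(len(uv))]@np.linalg.inv(K).T*[1,-1,-1]; d=r.apply(d)
    return o+d*((z-o[2])/d[:,2])[:,None]
E
python3 - <<'E'
from h import *
a=cv2.imread("pics/top0.png")[220:320,165:390]; cv2.imwrite("pics/topz.png",cv2.resize(a,None,fx=3.5,fy=3.5,interpolation=cv2.INTER_CUBIC))
a=cv2.imread("pics/scene0.png")[115:225,225:430]; cv2.imwrite("pics/scz.png",cv2.resize(a,None,fx=3.8,fy=3.8,interpolation=cv2.INTER_CUBIC))
print(unproj("top",[[277,272]],.132),unproj("scene",[[329.5,139]],.132))
print(unproj("top",[[327,233],[331,297],[229,310],[222,241]],.012))
print(unproj("top",[[140,160],[405,194],[290,140]],.0))
E
```

```text
[[0.53454055 0.02830258 0.132     ]] [[0.53856372 0.03173341 0.132     ]]
[[ 0.61625885 -0.07013458  0.012     ]
 [ 0.49280098 -0.07385368  0.012     ]
 [ 0.4720053   0.12093419  0.012     ]
 [ 0.60397751  0.13469524  0.012     ]]
[[ 0.77244432  0.30165562  0.        ]
 [ 0.69415248 -0.23053102  0.        ]
 [ 0.81021323 -0.00176351  0.        ]]
```

View pics/topz.png

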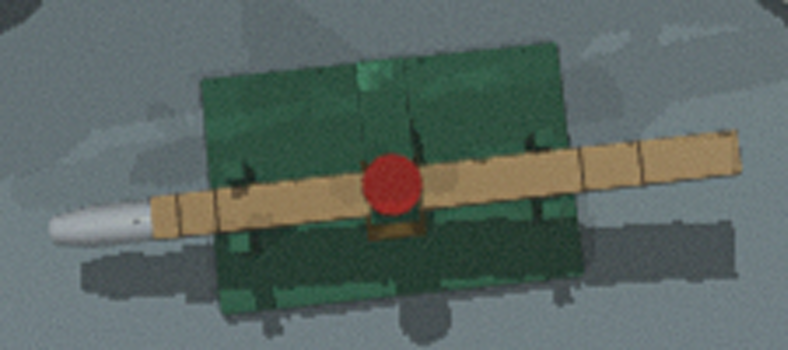

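View pics/scz.png

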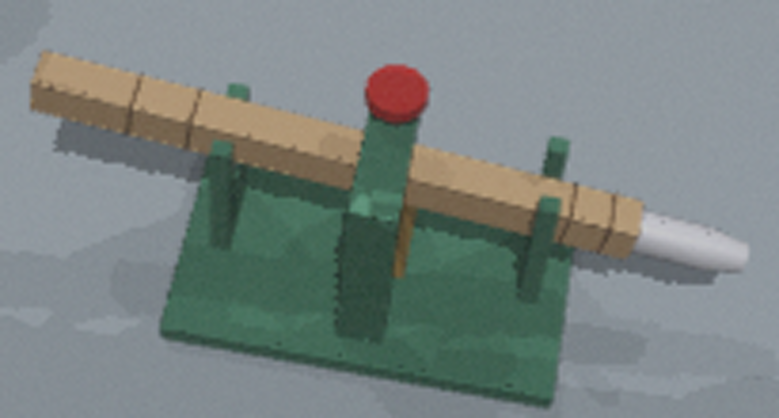

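```bash
python3 - <<'E'
from h import *
from scipy.optimize import least_squares
t=lambda p:np.array(p)/3.5+[165,220]; s=lambda p:np.array(p)/3.8+[225,115]
def w(q,P):
    x,y,a=q[:3];return R.from_euler('z',a).apply(np.atleast_2d(P))+[x,y,0]
# base corners top face: x from xa-.130 to xa
obs=[("top",t([392,184]),lambda q:[0,0,.132]),("scene",s([397,92]),lambda q:[0,0,.132]),
("top",t([202,80]),lambda q:[q[3],.1,.012]),("top",t([556,42]),lambda q:[q[3],-.1,.012]),
("top",t([582,275]),lambda q:[q[3]-.13,-.1,.012]),("top",t([222,314]),lambda q:[q[3]-.13,.1,.012]),
("scene",s([163,333]),lambda q:[q[3],-.1,.012]),("scene",s([553,402]),lambda q:[q[3],.1,.012])]
f=lambda q:np.concatenate([(proj(n,w(q,g(q)))[0]-p) for n,p,g in obs])
r=least_squares(f,[.535,.03,.1,.06]);print(r.x,np.degrees(r.x[2]),r.fun.reshape(-1,2).round(1))
q=r.x;np.save("stand.npy",q)
inv=lambda P:R.from_euler('z',-q[2]).apply(P-[q[0],q[1],0])
# dibber: vertical guess
# tip & butt top-edge: top view
print("tip",inv(unproj("top",t([50,230]),.048)),inv(unproj("scene",s([747,258]),.048)))
print("butt top edge",inv(unproj("top",t([[736,132],[739,172]]),.10)),inv(unproj("scene",s([[45,52],[33,85]]),.10)))
T=R.from_rotvec(robot.sense()["tcp_rot"]).as_matrix();print(T)
E
```

```text
[0.53543488 0.02975393 0.09282414 0.07633045] 5.318431575959073 [[-0.9 -1.1]
 [-0.6 -1.8]
 [-1.6 -0.9]
 [-0.7 -1.2]
 [ 0.2 -0.8]
 [-1.2 -0.1]
 [-1.8 -2.3]
 [-0.2 -2.1]]
tip [[-0.00083417  0.18053914  0.048     ]] [[0.00100913 0.18298457 0.048     ]]
butt top edge [[ 0.00687266 -0.1779817   0.1       ]
 [-0.01334801 -0.17664481  0.1       ]] [[-0.01338479 -0.17413185  0.1       ]
 [ 0.00849391 -0.17428002  0.1       ]]
[[-9.53948203e-01  2.99970914e-01 -5.26582063e-04]
 [ 2.99971362e-01  9.53946143e-01 -1.98471891e-03]
 [-9.30270166e-05 -2.05127857e-03 -9.99997892e-01]]
```

```bash
cat > g.py <<'E'
# usage: g.py sx sy sz(mm, stand frame): prints current in stand frame and tool-axis delta to target
import sys
from h import *
q=np.load("stand.npy");s=robot.sense();T=R.from_rotvec(s["tcp_rot"])
p=R.from_euler('z',-q[2]).apply(s["position"]-[q[0],q[1],0])*1000
M=(R.from_euler('z',-q[2])*T).as_matrix()
print("t",round(s["time_s"],2),"stand p",p.round(1),"F",s["contact_force"].round(2),"w",round(s["grip_width"],2))
print("turn needed (tool deg)",np.degrees(R.from_matrix(M.T@np.diag([-1,1,-1.])).as_rotvec()).round(2))
if len(sys.argv)>3: print("tool delta",(M.T@(np.array(list(map(float,sys.argv[1:4])))-p)).round(1))
E
python3 -m pendant '0 0 0 0 0 0 -5.7;0 0 0 0 0 0 -5.7;0 0 0 0 0 0 -5.7;0 0 0 0 0 0 -5.7;0 0 0 0 0 0 0' 20; python3 g.py 0 220 120
```

```text
time_s: 0.52
position: [0.2177, 0.6911, 0.2306]
tcp_rot: [0.149, -3.137, 0.002]
contact_force: [0.0, 1.2, -1.1]
grip_width: 0.3
t 0.52 stand p [-255.1  687.9  230.6] F [ 0.02  1.18 -1.07] w 0.3
turn needed (tool deg) [-0.06 -0.04  0.1 ]
tool delta [-254.3 -468.3  110.9]
```

```bash
python3 -m pendant '0 -18 -33 8 0 0 0;0 -18 -33 8 0 0 0;0 -18 -33 8 0 0 0;0 -18 -33 8 0 0 0;0 -18 -33 8 0 0 0' ; python3 -m pendant '0 -18 -33 8 0 0 0;0 -18 -33 8 0 0 0;0 -18 -33 8 0 0 0;0 -18 -33 8 0 0 0;0 -18 -33 8 0 0 0' ; python3 g.py 0 220 35
```

```text
time_s: 0.93
position: [0.3231, 0.5339, 0.1908]
tcp_rot: [0.142, -3.138, 0.001]
contact_force: [0.6, 0.0, -1.4]
grip_width: -0.005
time_s: 1.35
position: [0.4282, 0.3781, 0.1509]
tcp_rot: [-0.142, 3.138, -0.0]
contact_force: [1.2, 0.0, -0.8]
grip_width: -0.001
t 1.35 stand p [-74.5 356.8 150.9] F [ 1.25  0.02 -0.81] w -0.0
turn needed (tool deg) [-0.01  0.   -0.13]
tool delta [ -74.8 -136.6  116. ]
```

```bash
python3 -m pendant '0 -18 -33 9 0 0 0;0 -18 -33 9 0 0 0;0 -18 -33 9 0 0 0;0 -14 -25 9 0 0 0;0 -7 -9 9 0 0 0' ; python3 -m pendant '0 0 0 22 0 0 0;0 0 0 20 0 0 0;0 0 0 15 0 0 0;0 0 0 10 0 0 0;0 0 0 0 0 0 0' ; python3 g.py 0 180 35
cat > look.py <<'E'
import sys
from h import *
n=sys.argv[1]
a=robot.grab_frame("scene")[100:235,220:470];b=robot.grab_frame("top")[215:325,140:390]
b=cv2.resize(b,None,fx=2.4,fy=2.4,interpolation=cv2.INTER_CUBIC);a=cv2.resize(a,None,fx=2.4,fy=2.4,interpolation=cv2.INTER_CUBIC)
cv2.imwrite(f"pics/{n}.png",np.vstack([a,b]))
E
python3 look.py l1
```

```text
time_s: 1.77
position: [0.5174, 0.2482, 0.1057]
tcp_rot: [-0.13, 3.138, -0.005]
contact_force: [-0.1, -0.5, -0.7]
grip_width: 0.002
time_s: 2.18
position: [0.5129, 0.2545, 0.0372]
tcp_rot: [0.146, -3.135, 0.002]
contact_force: [-0.4, -0.4, 0.6]
grip_width: 0.002
t 2.18 stand p [ -1.6 225.9  37.2] F [-0.35 -0.37  0.56] w 0.0
turn needed (tool deg) [-0.07 -0.21  0.02]
tool delta [ -1.6 -45.9   2.3]
```

View pics/l1.png

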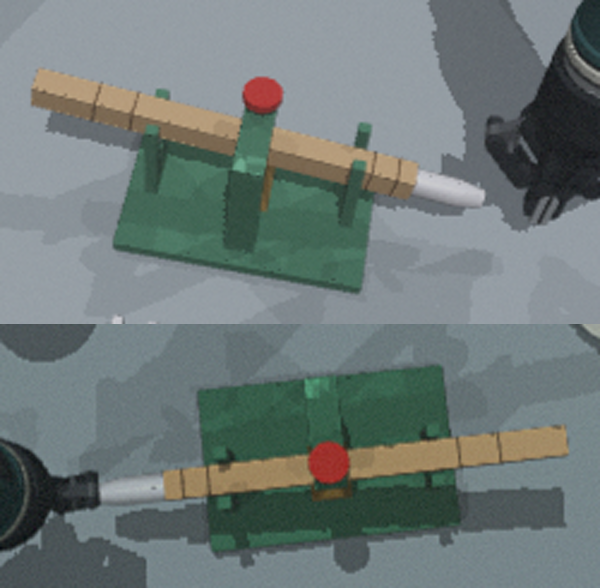

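```bash
python3 -m pendant '0 -1.5 -7 2 0 0 0;0 0 -6 0 0 0 0;0 0 -5 0 0 0 0;0 0 -4 0 0 0 0;0 0 -3 0 0 0 0' ; python3 -m pendant '0 0 -3 0 0 0 0;0 0 -3 0 0 0 0;0 0 -3 0 0 0 0;0 0 -3 0 0 0 0;0 0 -3 0 0 0 0' ;  python3 g.py 0 174 35
python3 look.py l2
```

```text
time_s: 2.7
position: [0.5187, 0.2284, 0.0378]
tcp_rot: [-0.144, 3.138, -0.0]
contact_force: [0.3, -0.8, 0.2]
grip_width: 0.003
time_s: 3.12
position: [0.5201, 0.2158, 0.0376]
tcp_rot: [-0.148, 3.137, 0.003]
contact_force: [-0.1, 3.3, 1.6]
grip_width: 0.0
t 3.12 stand p [  2.  186.6  37.6] F [-0.12  3.33  1.64] w 0.0
turn needed (tool deg) [0.09 0.07 0.08]
tool delta [  2.  -12.6   2.5]
```

View pics/l2.png

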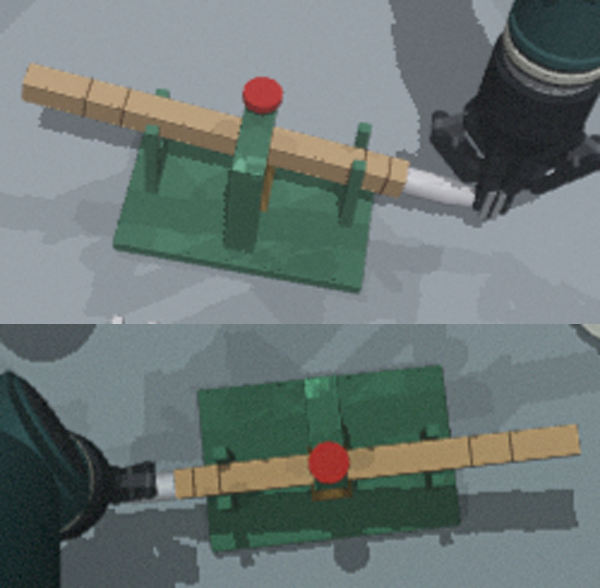

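```bash
python3 -m pendant '0 0 -3 0 0 0 0;0 0 -3 0 0 0 0;0 0 -3 0 0 0 0;0 0 -3 0 0 0 0;0 0 -3 0 0 0 0' ; python3 g.py 0 170 35;  python3 -m pendant '0 0 8 0 0 0 0;0 0 0 0 0 0 0;0 0 0 0 0 0 0;0 0 0 0 0 0 0;0 0 0 0 0 0 0';
python3 look.py l3
```

```text
time_s: 3.63
position: [0.5213, 0.1997, 0.0374]
tcp_rot: [-0.147, 3.138, 0.001]
contact_force: [-0.2, 3.1, 1.8]
grip_width: 0.002
t 3.63 stand p [  1.7 170.5  37.4] F [-0.22  3.1   1.76] w 0.0
turn needed (tool deg) [0.02 0.02 0.03]
tool delta [ 1.7 -0.6  2.4]
time_s: 4.05
position: [0.5201, 0.207, 0.0371]
tcp_rot: [0.146, -3.137, 0.002]
contact_force: [0.5, 0.3, 0.2]
grip_width: 0.002
```

View pics/l3.png

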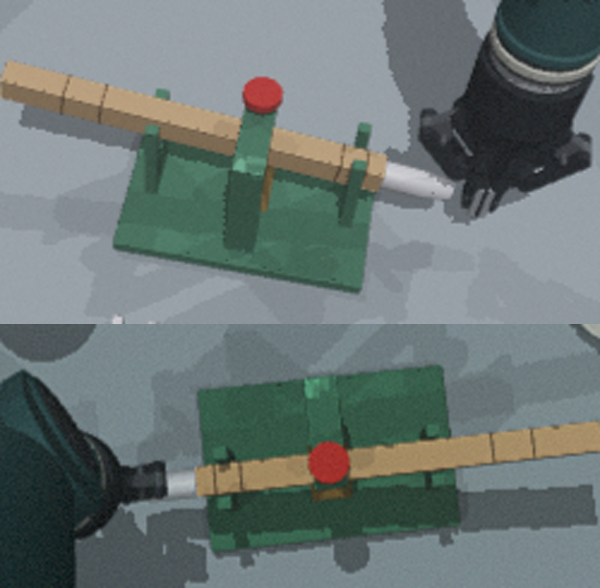

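```bash
sed -i 's/220:470/195:445/; s/140:390/165:415/' look.py; python3 -m pendant '0 1.7 -5 2 0 0 0;0 0 -3 0 0 0 0;0 0 -3 0 0 0 0;0 0 -3 0 0 0 0;0 0 0 0 0 0 0' ; python3 g.py 0 164 35;  python3 -m pendant '0 0 7 0 0 0 0;0 0 0 0 0 0 0;0 0 0 0 0 0 0;0 0 0 0 0 0 0;0 0 0 0 0 0 0'; python3 look.py l4a;  python3 -m pendant '0 0 0 0 0 0 0;0 0 0 0 0 0 0;0 0 0 0 0 0 0;0 0 0 0 0 0 0;0 0 0 0 0 0 0';
python3 look.py l4
```

```text
time_s: 4.57
position: [0.5203, 0.1932, 0.0355]
tcp_rot: [-0.145, 3.138, 0.001]
contact_force: [0.0, 1.3, 0.1]
grip_width: 0.001
t 4.57 stand p [1.000e-01 1.642e+02 3.550e+01] F [0.05 1.3  0.07] w 0.0
turn needed (tool deg) [ 0.02  0.03 -0.02]
tool delta [ 0.1 -0.2  0.5]
time_s: 4.98
position: [0.5192, 0.2003, 0.0352]
tcp_rot: [0.146, -3.138, 0.001]
contact_force: [0.2, -0.1, 0.1]
grip_width: 0.001
time_s: 5.5
position: [0.5194, 0.2005, 0.0353]
tcp_rot: [-0.146, 3.138, 0.0]
contact_force: [-0.2, -0.3, 0.0]
grip_width: -0.002
```

View pics/l4.png

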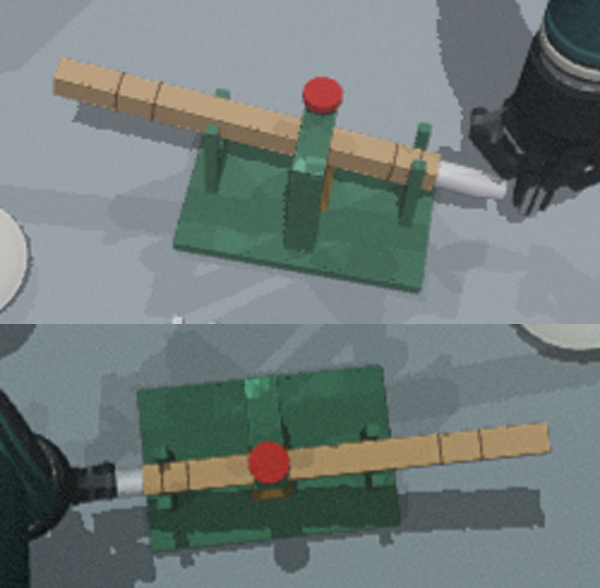

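View pics/l4a.png

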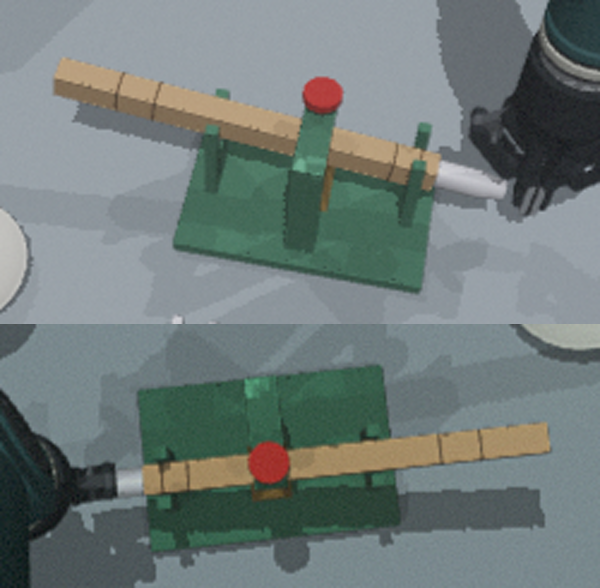

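```bash
 python3 -m pendant '0 0 -4 0 0 0 0;0 0 -3 0 0 0 0;0 0 -3 0 0 0 0;0 0 -3 0 0 0 0;0 0 0 0 0 0 0' ; python3 g.py 0 158 35;  python3 -m pendant '0 0 7 0 0 0 0;0 0 0 0 0 0 0;0 0 0 0 0 0 0;0 0 0 0 0 0 0;0 0 0 0 0 0 0'; python3 look.py l5a;  python3 -m pendant '0 0 0 0 0 0 0;0 0 0 0 0 0 0;0 0 0 0 0 0 0;0 0 0 0 0 0 0;0 0 0 0 0 0 0';
python3 look.py l5; python3 -c "
import cv2;print(cv2.absdiff(cv2.imread('pics/l5.png'),cv2.imread('pics/l5a.png')).mean(),cv2.absdiff(cv2.imread('pics/l4.png'),cv2.imread('pics/l4a.png')).mean())"
```

```text
time_s: 6.02
position: [0.5211, 0.1876, 0.0356]
tcp_rot: [-0.146, 3.137, 0.001]
contact_force: [0.4, 1.0, 1.0]
grip_width: 0.001
t 6.02 stand p [  0.3 158.5  35.6] F [0.45 0.99 1.01] w 0.0
turn needed (tool deg) [ 0.04  0.06 -0.  ]
tool delta [ 0.3 -0.5  0.6]
time_s: 6.43
position: [0.5197, 0.1942, 0.0352]
tcp_rot: [0.146, -3.138, 0.001]
contact_force: [1.1, -0.6, -0.6]
grip_width: 0.0
time_s: 6.95
position: [0.52, 0.1945, 0.0353]
tcp_rot: [-0.146, 3.138, -0.0]
contact_force: [-0.6, 0.4, 0.2]
grip_width: 0.0
1.9249801587301587 1.8556018518518518
```

View pics/l5.png

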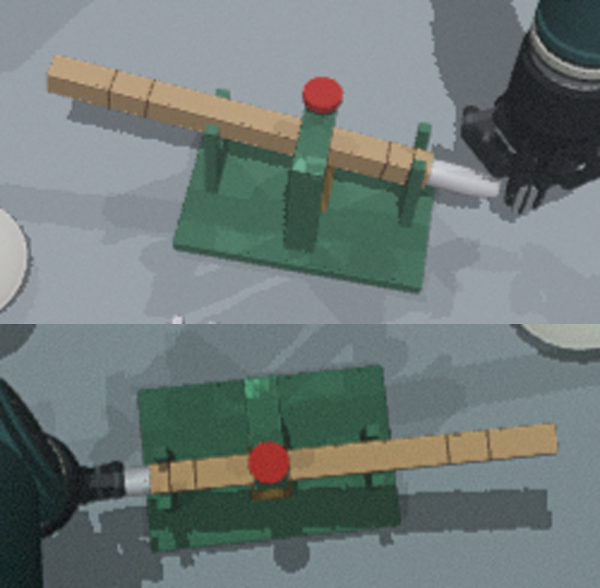

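Still tipped (butt left edge near (50,75), nose low at (497,188)); mid is about −35. Another 6 mm.

```bash
 python3 -m pendant '0 0 -4 0 0 0 0;0 0 -3 0 0 0 0;0 0 -3 0 0 0 0;0 0 -3 0 0 0 0;0 0 0 0 0 0 0' ; python3 g.py 0 152 35;  python3 -m pendant '0 0 7 0 0 0 0;0 0 0 0 0 0 0;0 0 0 0 0 0 0;0 0 0 0 0 0 0;0 0 0 0 0 0 0'; python3 look.py l6a;  python3 -m pendant '0 0 0 0 0 0 0;0 0 0 0 0 0 0;0 0 0 0 0 0 0;0 0 0 0 0 0 0;0 0 0 0 0 0 0';
python3 look.py l6; python3 -c "
import cv2;print(cv2.absdiff(cv2.imread('pics/l6.png'),cv2.imread('pics/l6a.png')).mean())"
```

```text
time_s: 7.47
position: [0.5215, 0.1812, 0.0355]
tcp_rot: [-0.145, 3.138, 0.0]
contact_force: [0.7, 1.1, 0.5]
grip_width: 0.0
t 7.47 stand p [  0.2 152.1  35.5] F [0.7  1.06 0.47] w 0.0
turn needed (tool deg) [ 0.01  0.04 -0.02]
tool delta [ 0.2 -0.1  0.5]
time_s: 7.88
position: [0.5203, 0.1883, 0.0352]
tcp_rot: [0.146, -3.138, 0.001]
contact_force: [-0.2, 0.2, 0.4]
grip_width: 0.001
time_s: 8.4
position: [0.5205, 0.1886, 0.0354]
tcp_rot: [-0.146, 3.138, 0.0]
contact_force: [-0.0, -0.2, 0.4]
grip_width: -0.0
1.900501700680272
```

View pics/l6.png

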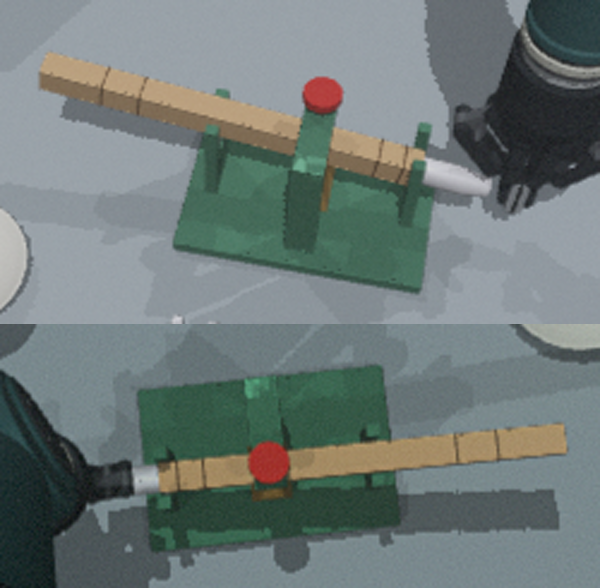

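```bash
 python3 -m pendant '0 0 -4 0 0 0 0;0 0 -3 0 0 0 0;0 0 -3 0 0 0 0;0 0 -3 0 0 0 0;0 0 0 0 0 0 0' ; python3 g.py 0 146 35;  python3 -m pendant '0 0 7 0 0 0 0;0 0 0 0 0 0 0;0 0 0 0 0 0 0;0 0 0 0 0 0 0;0 0 0 0 0 0 0'; python3 look.py l7a;  python3 -m pendant '0 0 0 0 0 0 0;0 0 0 0 0 0 0;0 0 0 0 0 0 0;0 0 0 0 0 0 0;0 0 0 0 0 0 0';
python3 look.py l7; python3 -c "
import cv2;print(cv2.absdiff(cv2.imread('pics/l7.png'),cv2.imread('pics/l7a.png')).mean())"
```

```text
time_s: 8.92
position: [0.522, 0.1753, 0.0355]
tcp_rot: [-0.145, 3.138, 0.0]
contact_force: [-0.2, 1.4, 1.6]
grip_width: 0.0
t 8.92 stand p [1.000e-01 1.461e+02 3.550e+01] F [-0.16  1.43  1.61] w 0.0
turn needed (tool deg) [ 0.01  0.03 -0.02]
tool delta [ 0.1 -0.1  0.5]
time_s: 9.33
position: [0.5209, 0.1824, 0.0352]
tcp_rot: [0.146, -3.138, 0.001]
contact_force: [0.1, 0.5, -0.0]
grip_width: -0.0
time_s: 9.85
position: [0.5211, 0.1826, 0.0353]
tcp_rot: [-0.146, 3.138, 0.0]
contact_force: [-0.2, -0.0, 0.4]
grip_width: -0.001
2.830115268329554
```

View pics/l7.png

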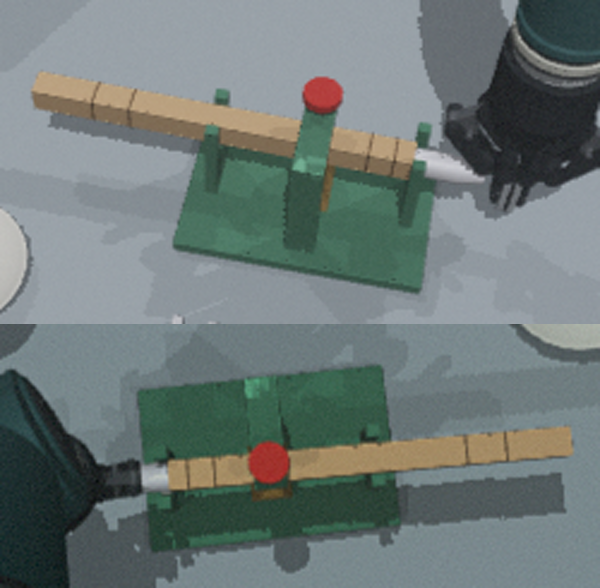

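```bash
 python3 -m pendant '0 0 3 0 0 0 0;0 0 0 0 0 0 0;0 0 0 0 0 0 0;0 0 0 0 0 0 0;0 0 0 0 0 0 0'; python3 look.py l8a;  python3 -m pendant '0 0 0 0 0 0 0;0 0 0 0 0 0 0;0 0 0 0 0 0 0;0 0 0 0 0 0 0;0 0 0 0 0 0 0'; python3 -m pendant '0 0 0 0 0 0 0;0 0 0 0 0 0 0;0 0 0 0 0 0 0;0 0 0 0 0 0 0;0 0 0 0 0 0 0';
python3 look.py l8; python3 -c "
import cv2;print(cv2.absdiff(cv2.imread('pics/l8.png'),cv2.imread('pics/l8a.png')).mean())"
```

```text
time_s: 10.37
position: [0.5208, 0.1856, 0.0353]
tcp_rot: [-0.146, 3.138, -0.0]
contact_force: [-0.3, -0.3, 0.7]
grip_width: -0.002
time_s: 10.88
position: [0.5208, 0.1856, 0.0353]
tcp_rot: [-0.146, 3.138, -0.0]
contact_force: [-0.1, 0.2, -0.1]
grip_width: 0.003
time_s: 11.3
position: [0.5207, 0.1856, 0.0353]
tcp_rot: [-0.146, 3.138, -0.0]
contact_force: [0.5, 0.5, -0.3]
grip_width: -0.002
1.8566109221466365
```

View pics/l8.png

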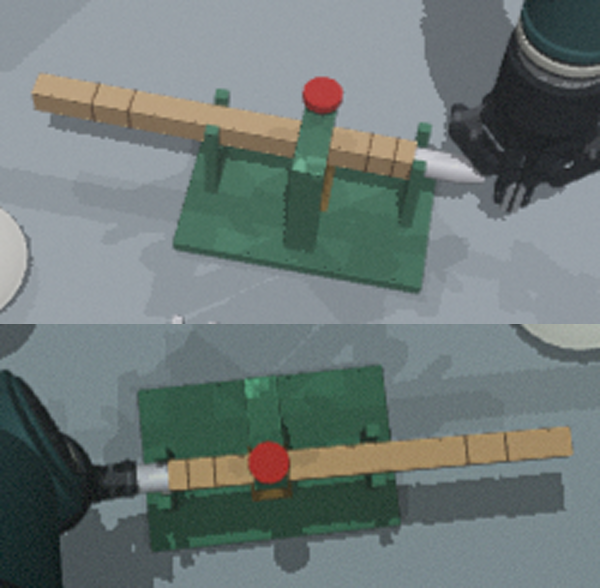

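```bash
cat > ov.py <<'E'
import sys
from h import *
q=np.load("stand.npy"); n=sys.argv[1]; ym=float(sys.argv[2])/1000
W=lambda P:R.from_euler('z',q[2]).apply(np.array(P))+[q[0],q[1],0]
out=[]
for c,(r0,c0,h,w) in {"scene":(100,195,135,250),"top":(215,165,110,250)}.items():
    a=cv2.resize(robot.grab_frame(c)[r0:r0+h,c0:c0+w],None,fx=3,fy=3,interpolation=cv2.INTER_CUBIC)
    for th,col in((0,(255,0,255)),(.12,(255,255,0)),(-.12,(0,255,255))):
        for x in(-.011,.011):
            L=np.array([[x,ym-.18,.022],[x,ym+.12,.022]])
            y0=.006*np.sign(th);L=R.from_euler('x',-th).apply(L-[0,y0,0])+[0,y0,.06]
            p=(proj(c,W(L))-[c0,r0]+.5)*3
            cv2.line(a,tuple(map(int,p[0])),tuple(map(int,p[1])),col,1)
    out.append(a)
cv2.imwrite(f"pics/{n}.png",cv2.resize(np.vstack(out),None,fx=.8,fy=.8,interpolation=cv2.INTER_AREA))
E
python3 ov.py o1 -47
```

```text
(no output)
```

View pics/o1.png

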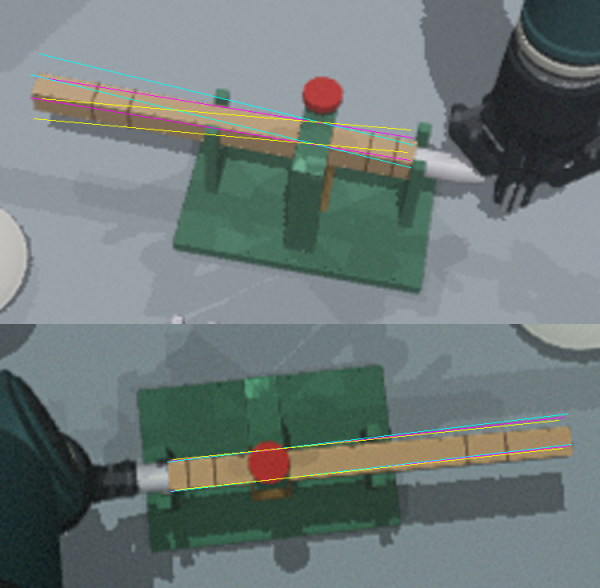

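```bash
 python3 g.py 0 143 35; python3 -m pendant '0 0 -5 0 0 0 0;0 0 -3 0 0 0 0;0 0 -2 0 0 0 0;0 0 -1.5 0 0 0 0;0 0 -1.5 0 0 0 0' ; python3 g.py 0 143 35;  python3 -m pendant '0 0 2 0 0 0 0;0 0 6 0 0 0 0;0 0 10 0 0 0 0;0 0 10 0 0 0 0;0 0 0 0 0 0 0'; python3 look.py l9a;  python3 -m pendant '0 0 0 0 0 0 0;0 0 0 0 0 0 0;0 0 0 0 0 0 0;0 0 0 0 0 0 0;0 0 0 0 0 0 0';python3 -m pendant '0 0 0 0 0 0 0;0 0 0 0 0 0 0;0 0 0 0 0 0 0;0 0 0 0 0 0 0;0 0 0 0 0 0 0';
python3 ov.py l9 -50
```

```text
t 11.5 stand p [ -0.2 156.5  35.3] F [-0.31 -0.29 -0.49] w 0.0
turn needed (tool deg) [-0.    0.    0.02]
tool delta [ -0.2 -13.5   0.3]
time_s: 11.92
position: [0.5221, 0.1729, 0.0354]
tcp_rot: [-0.146, 3.138, 0.001]
contact_force: [0.7, 1.9, -0.6]
grip_width: -0.003
t 11.92 stand p [  0.  143.7  35.4] F [ 0.68  1.86 -0.58] w -0.0
turn needed (tool deg) [0.04 0.03 0.02]
tool delta [ 0.  -0.7  0.4]
time_s: 12.33
position: [0.5191, 0.2047, 0.0354]
tcp_rot: [-0.153, 3.137, 0.004]
contact_force: [0.9, 0.8, 0.5]
grip_width: 0.001
time_s: 12.85
position: [0.5194, 0.2001, 0.0353]
tcp_rot: [0.145, -3.138, 0.0]
contact_force: [0.1, 0.2, -0.3]
grip_width: 0.0
time_s: 13.27
position: [0.5194, 0.2005, 0.0353]
tcp_rot: [0.146, -3.138, 0.0]
contact_force: [-0.1, -0.0, -0.2]
grip_width: 0.001
```

View pics/l9.png

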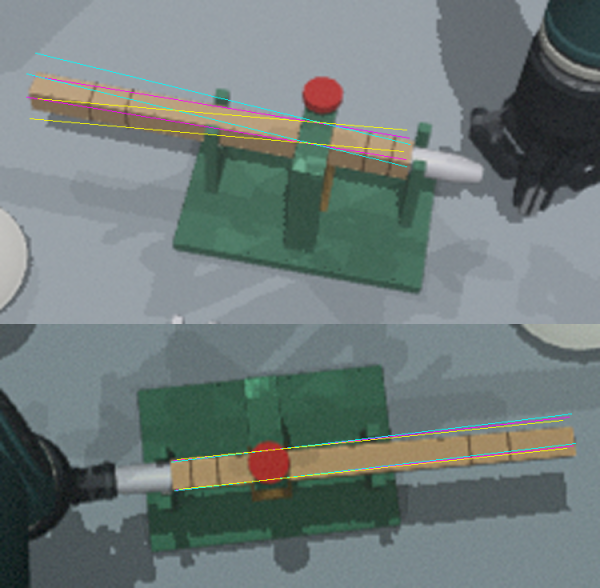

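View pics/l9a.png

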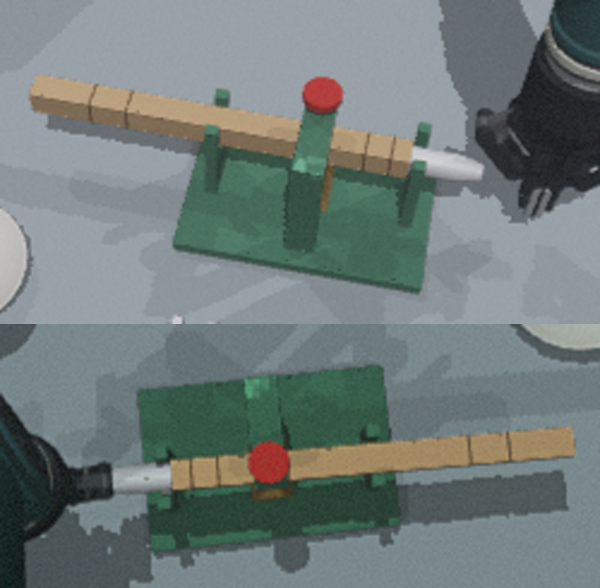

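```bash
python3 - <<'E'
from h import *
a=cv2.imread("pics/l9a.png")
t=[a[55:130,10:160],a[120:190,340:490],a[324+90:324+160,450:600],a[324+120:324+185,110:260]]
t=[cv2.resize(x,(400,int(x.shape[0]*400/150)),interpolation=cv2.INTER_CUBIC) for x in t]
h=max(x.shape[0] for x in t);t=[np.pad(x,((0,h-x.shape[0]),(0,0),(0,0))) for x in t]
cv2.imwrite("pics/z.png",np.vstack([np.hstack(t[:2]),np.hstack(t[2:])]));print(h)
E
```

```text
200
```

View pics/z.png

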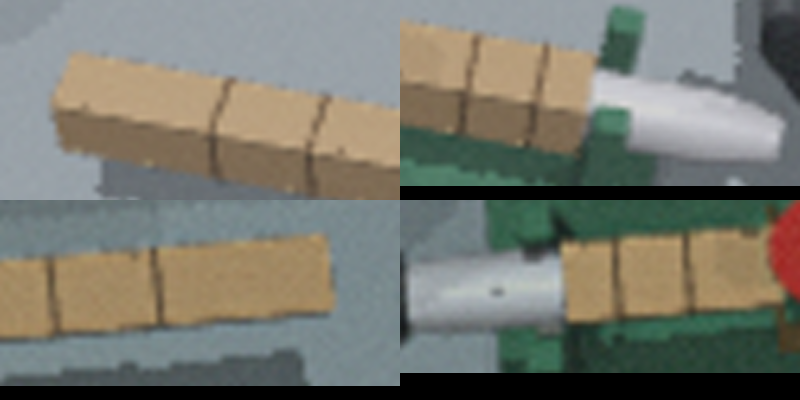

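```bash
python3 - <<'E'
from h import *
q=np.load("stand.npy");f=2.6667
S=lambda z,ox,oy,zx:(np.array([z[0]-zx,z[1]])/f+[ox,oy]+.0)/2.4+[195,100]
T=lambda z,ox,oy,zx:(np.array([z[0]-zx,z[1]-200])/f+[ox,oy])/2.4+[165,215]
pairs={"butt far":(S((70,53),10,55,0),T((332,312),450,90,0)),"butt near":(S((52,104),10,55,0),T((328,235),450,90,0)),
"sh far":(S((594,55),340,120,400),T((566,322),110,120,400)),"sh near":(S((584,110),340,120,400),T((562,241),110,120,400)),
"ring far":(S((547,43),340,120,400),T((618,318),110,120,400)),"ring near":(S((537,97),340,120,400),T((613,238),110,120,400))}
def ray(n,uv):
    K,o,r=cam(n);p=unproj(n,uv,0)[0];d=p-o;return o,d/np.linalg.norm(d)
for k,(a,b) in pairs.items():
    o1,d1=ray("scene",a-.5+.2);o2,d2=ray("top",b-.5+.2)
    s=np.linalg.lstsq(np.c_[d1,-d2],o2-o1,rcond=None)[0];P=(o1+s[0]*d1+o2+s[1]*d2)/2
    print(k,(R.from_euler('z',-q[2]).apply(P-[q[0],q[1],0])*1000).round(1),"gap",round(1000*np.linalg.norm(o1+s[0]*d1-o2-s[1]*d2),1))
E
```

```text
butt far [ -18.7 -231.9   74.5] gap 0.1
butt near [   2.7 -232.3   75.6] gap 2.8
sh far [-10.5  73.4  79.2] gap 0.6
sh near [11.9 72.4 81.5] gap 1.1
ring far [-11.1  59.1  80.4] gap 1.3
ring near [11.1 58.4 82.8] gap 1.7
```

```bash
python3 look.py m1; python3 - <<'E'
import cv2,numpy as np
def sh(A,B,box):
    x0,y0,x1,y1=box;m=12
    t=A[y0:y1,x0:x1];s=B[y0-m:y1+m,x0-m:x1+m]
    r=cv2.matchTemplate(s,t,cv2.TM_CCOEFF_NORMED);_,v,_,p=cv2.minMaxLoc(r);return p[0]-m,p[1]-m,round(v,3)
I={k:cv2.imread(f"pics/{k}.png") for k in("l7","l8a","l8","l9a","m1")}
for k in("l7","l8a","l9a","m1"):
    print(k,"butt",sh(I["l8"],I[k],(30,65,145,125)),"nose",sh(I["l8"],I[k],(355,130,420,182)))
E
```

```text
l7 butt (0, -1, 0.98) nose (0, 0, 0.99)
l8a butt (0, 0, 0.997) nose (0, 0, 0.999)
l9a butt (-3, 1, 0.981) nose (-2, 0, 0.954)
m1 butt (-2, 0, 0.984) nose (-2, 0, 0.966)
```

```bash
python3 -m pendant '0 0 3 -20 0 0 0;0 0 3 -35 0 0 0;0 0 0 -35 0 0 0;0 0 0 -30 0 0 0;0 0 0 -15 0 0 0'; python3 -m pendant '0 0 -20 0 0 0 0;0 0 -35 0 0 0 0;0 0 -38 0 0 0 0;0 0 -38 0 0 0 0;0 0 -25 0 0 0 0';python3 -m pendant '0 0 -12 0 0 0 0;0 0 -6 0 0 0 0;0 0 0 0 0 0 0;0 0 0 0 0 0 0;0 0 0 0 0 0 0'; python3 g.py 0 0 140; python3 look.py n1
```

```text
time_s: 13.88
position: [0.5205, 0.2074, 0.1741]
tcp_rot: [-0.146, 3.133, 0.003]
contact_force: [-0.0, 0.7, 0.8]
grip_width: -0.003
time_s: 14.3
position: [0.533, 0.0468, 0.1704]
tcp_rot: [0.141, -3.138, 0.003]
contact_force: [-0.1, -0.9, 0.2]
grip_width: 0.003
time_s: 14.72
position: [0.535, 0.0358, 0.1703]
tcp_rot: [-0.152, 3.138, 0.002]
contact_force: [0.3, -0.1, -0.7]
grip_width: 0.001
t 14.72 stand p [1.000e-01 6.100e+00 1.703e+02] F [ 0.27 -0.08 -0.71] w 0.0
turn needed (tool deg) [0.08 0.01 0.22]
tool delta [ 0.2 -6.1 30.3]
```

View pics/n1.png

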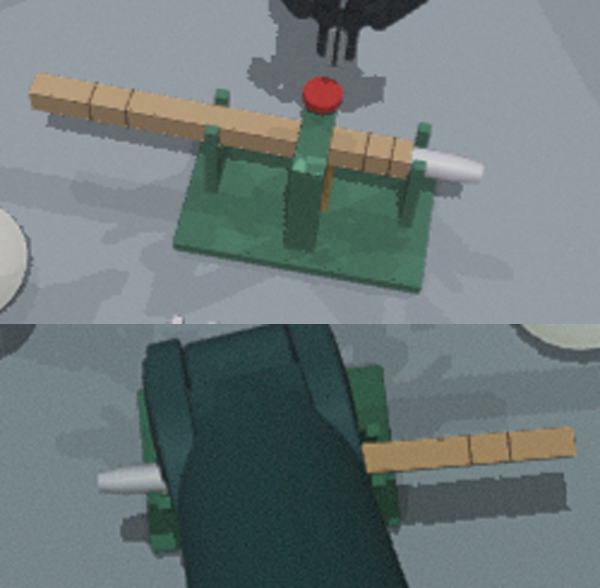

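```bash
python3 -m pendant '0 0 -6 10 0 0 0;0 0 0 10 0 0 0;0 0 0 8 0 0 0;0 0 0 4 0 0 0;0 0 0 0 0 0 0'; python3 g.py 0 0 122;python3 -m pendant '0 0 0 2 0 0 0;0 0 0 2 0 0 0;0 0 0 2 0 0 0;0 0 0 1 0 0 0;0 0 0 0 0 0 0'; python3 g.py 0 0 120;python3 look.py n2
```

```text
time_s: 15.23
position: [0.5344, 0.0272, 0.1366]
tcp_rot: [0.146, -3.135, 0.0]
contact_force: [-1.5, 0.0, -0.0]
grip_width: -0.002
t 15.23 stand p [ -1.3  -2.4 136.6] F [-1.54  0.05 -0.  ] w -0.0
turn needed (tool deg) [-0.   -0.19  0.03]
tool delta [-1.3  2.4 14.6]
time_s: 15.65
position: [0.5358, 0.0273, 0.1315]
tcp_rot: [-0.146, 3.138, 0.0]
contact_force: [-0.1, -0.4, 1.5]
grip_width: -0.002
t 15.65 stand p [ 1.000e-01 -2.400e+00  1.315e+02] F [-0.15 -0.44  1.48] w -0.0
turn needed (tool deg) [0.   0.03 0.02]
tool delta [ 0.2  2.4 11.5]
```

View pics/n2.png

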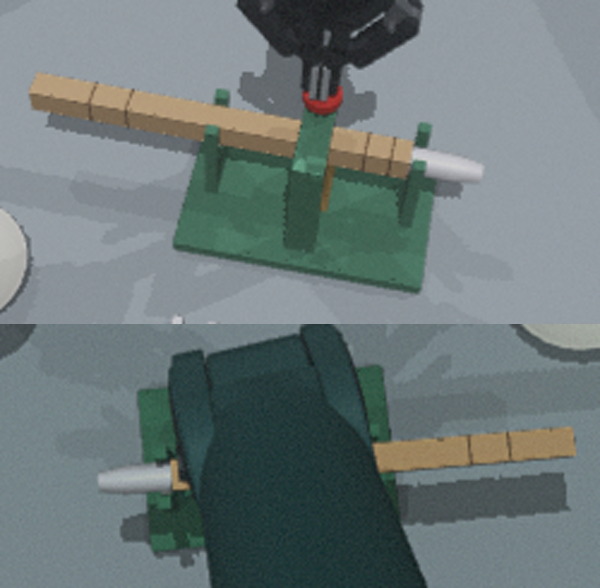

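```bash
python3 -m pendant '0 0 0 2 0 0 0;0 0 0 2 0 0 0;0 0 0 2 0 0 0;0 0 0 1.5 0 0 0;0 0 0 0 0 0 0'; python3 -m pendant '0 0 0 0.8 0 0 0;0 0 0 0.7 0 0 0;0 0 0 0.5 0 0 0;0 0 0 0 0 0 0;0 0 0 0 0 0 0'; python3 g.py 0 0 120
```

```text
time_s: 16.17
position: [0.5358, 0.0273, 0.1236]
tcp_rot: [-0.146, 3.138, 0.0]
contact_force: [0.7, -0.6, 3.1]
grip_width: 0.001
time_s: 16.58
position: [0.5359, 0.0274, 0.122]
tcp_rot: [-0.146, 3.138, 0.0]
contact_force: [-0.2, 0.6, 3.3]
grip_width: 0.003
t 16.58 stand p [  0.2  -2.4 122. ] F [-0.19  0.62  3.33] w 0.0
turn needed (tool deg) [0.   0.03 0.02]
tool delta [0.2 2.4 2. ]
```

```bash
python3 -m pendant '0 0 0 0.7 0 0 0;0 0 0 0.7 0 0 0;0 0 0 0 0 0 0'; python3 look.py n3; python3 g.py 0 0 120
```

```text
time_s: 16.83
position: [0.5359, 0.0273, 0.1207]
tcp_rot: [-0.146, 3.138, 0.0]
contact_force: [-1.3, -0.3, 6.3]
grip_width: -0.004
t 16.93 stand p [  0.2  -2.5 120.8] F [-0.42 -0.28  6.29] w -0.0
turn needed (tool deg) [-0.    0.04  0.02]
tool delta [0.2 2.5 0.8]
```

View pics/n3.png

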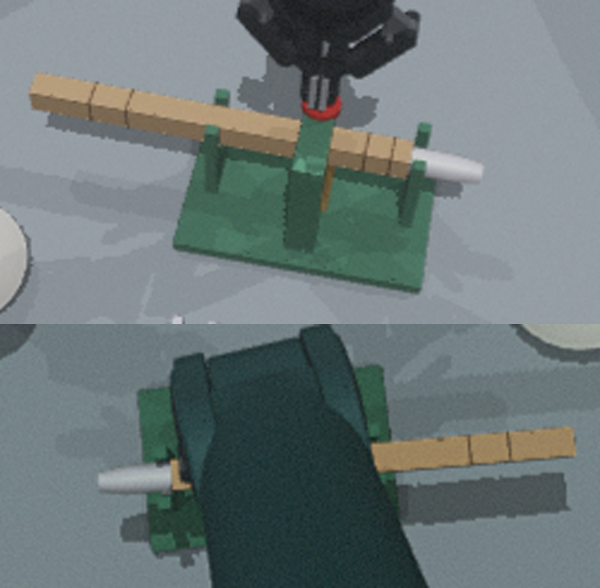

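```bash
python3 -m pendant '0 0 0 0.6 0 0 0;0 0 0 0 0 0 0;0 0 0 0 0 0 0;0 0 0 0 0 0 0'; python3 g.py 0 0 120; python3 -m pendant '0 0 0 -1 0 0 0;0 0 0 -2 0 0 0;0 0 0 -3 0 0 0;0 0 0 -4 0 0 0;0 0 0 -5 0 0 0'; python3 -m pendant '0 0 0 -8 0 0 0;0 0 0 -15 0 0 0;0 0 0 -20 0 0 0;0 0 0 -20 0 0 0;0 0 0 -10 0 0 0';python3 look.py p1;python3 -m pendant '0 -5 0 0 0 0 0;0 -5 0 0 0 0 0;0 0 0 0 0 0 0;0 0 0 0 0 0 0;0 0 0 0 0 0 0';python3 g.py; python3 look.py p2
```

```text
time_s: 17.27
position: [0.5359, 0.0273, 0.1204]
tcp_rot: [-0.146, 3.137, -0.0]
contact_force: [-0.5, 0.2, 7.3]
grip_width: -0.002
t 17.27 stand p [  0.2  -2.5 120.4] F [-0.51  0.16  7.31] w -0.0
turn needed (tool deg) [-0.    0.04  0.02]
tool delta [0.2 2.5 0.4]
time_s: 17.68
position: [0.5349, 0.0271, 0.1347]
tcp_rot: [0.146, -3.137, 0.0]
contact_force: [0.4, 0.3, -0.5]
grip_width: 0.001
time_s: 18.1
position: [0.5358, 0.0272, 0.21]
tcp_rot: [-0.146, 3.136, 0.0]
contact_force: [0.2, 0.6, -0.6]
grip_width: 0.002
time_s: 18.62
position: [0.5451, 0.0282, 0.2069]
tcp_rot: [0.146, -3.136, 0.0]
contact_force: [0.4, -0.9, -0.4]
grip_width: 0.001
t 18.62 stand p [  9.4  -2.4 206.9] F [ 0.4  -0.86 -0.42] w 0.0
turn needed (tool deg) [-0.   -0.11  0.02]
```

View pics/p2.png

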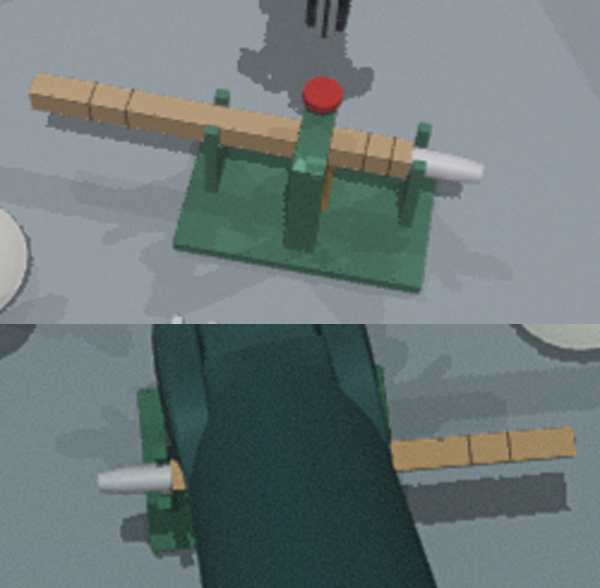

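```bash
for i in 1 2 3 4; do python3 -m pendant '0 0 0 0 0 0 0;0 0 0 0 0 0 0;0 0 0 0 0 0 0;0 0 0 0 0 0 0;0 0 0 0 0 0 0' | head -1; done; python3 look.py p3; python3 - <<'E'
import cv2
from workcell import robot
a,b=[cv2.imread(f"pics/{k}.png")[:324] for k in("p2","p3")];print(cv2.absdiff(a,b).mean())
c=cv2.imread("pics/n1.png")[60:200,:];d=cv2.imread("pics/p3.png")[60:200,:];print(cv2.absdiff(c,d).mean())
print(robot.sense()["time_s"],robot.sense()["contact_force"])
E
```

```text
time_s: 19.13
time_s: 19.55
time_s: 19.97
time_s: 20.38
1.3349194101508917
2.5509603174603175
20.4833 [-0.35047399  0.08474031  0.40481804]
```

View pics/p3.png

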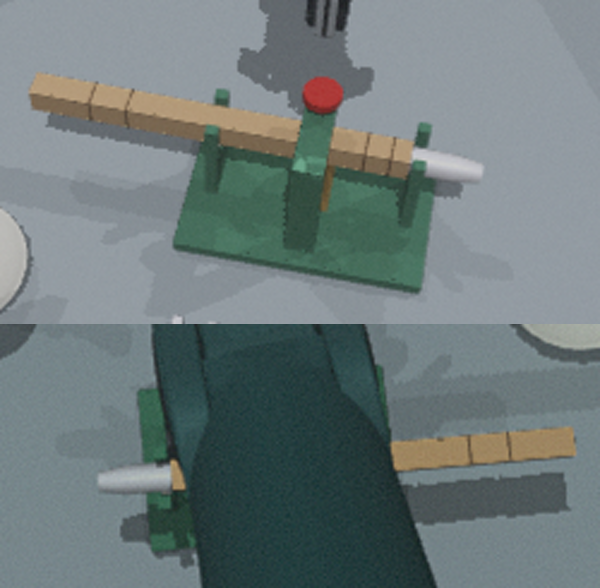

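The dibber is unchanged and level, and the cap is back up at (322,95). The tool is clear of everything.

```bash
python3 -c "
from workcell import robot
print(robot.finish_job())"
```

```text
the job is handed in; nothing more can be done
None
```

The dibber is balanced level on the knife edge, its balance point has been marked, and the job is handed in at about 20.5 s of the 69 s allowed.

**Sliding:** I pushed the nose with the closed fingers, in small steps after the first. I backed off after each push to let the dibber settle. It first came level with its mid-length about 47 mm to the butt side of the edge. I then pushed about 2–3 mm more to bring the balance point nearer the middle of the land.

**Marking:** I pressed the cap down until the wrist force read 7.3 N. I estimate 3–4 N of that was at the tip, held for about 0.3 s or more, then released gently. The mark is inferred from these forces, since I could not see the mark itself.

**Last checks:**
- The scene pictures after release and about 2 s later show the dibber still and level, and the cap back up.
- Template matching showed no change of tilt from the settled level state before the last push to the state before marking.
- One check disagreed slightly. A rough two-camera triangulation before marking read the butt about 5 mm low, or 0.018 rad. I took that as calibration and pixel error, because the tipped angle is 0.12 rad and nothing was moving.
- The arm never went near the pots, saucer or hand fork. I did not take a full picture at the end to confirm they had not moved.

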